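# Third hand for a spice rack: peg the shelf in and hold it pressed for the screw

### The job

A flat-pack spice rack is being put together lying on its back against the rubber-buffered stops on the right. Take the loose white shelf board, turn it so that the end with the two pale wooden pegs faces the rack's side panel, slide both pegs into the two free holes until the board sits flush against the panel, and then keep pressing it home with a steady push of about 10 newtons for a good three seconds, so that someone can drive the screw from the other side. Press gently enough that the rubber buffers are never squashed to their limit, disturb nothing else, and finish while still holding and pressing the board.

Things in the scene. Friction and masses are not known exactly. Their poses are not given: they have to be found in the camera images.
- shelf_board: Loose white shelf board, 200 x 16 x 70 mm (x, y, z), 0.12 to 0.24 kg, standing on a long edge on the worktop. Origin: centre of its underside; x along its length, y through its thickness, z up. Its +x end carries two pale wooden pegs on the centre line, 20 and 50 mm above the underside, 8 mm thick, 10 mm long, tips tapered. The -x end is plain. Grip it across the 16 mm, from above.
- pegged_end (a point): Centre of the board's flat +x end face (35 mm above the underside, 100 mm along x from the board's origin), between the roots of the two pegs. Axes as the board's.
- socket (a point): On the inner face of the rack's side panel, midway between the two free peg holes, 35 mm above the worktop; moves with the panel. y points out of the panel (the board arrives along -y; the seated board's x axis points along -y), z up. The holes are 20 and 50 mm above the worktop (right for a board standing on it or held up to 2 mm above), 10.5 mm wide, 13 mm deep, with 2 mm countersinks.
- fastened_shelf (a point): Centre of the free end of the rack's shelf that is already screwed on: white, 200 mm long, 16 mm thick, 70 mm high, standing out of the panel along the socket's y, 192 mm from the socket along its x. The panel is 16 mm thick, 70 mm high and 300 mm long: from 90 mm on the socket's -x side to 210 mm on its +x side.
- rack (a joint): How far the rack (panel with fastened shelf) is pushed back along the socket's -y into the soft rubber buffers, m: 0 untouched, 0.010 fully squashed. The buffers act as a spring of 2000 N/m, 0.5 mm per newton: 10 N push it back 5 mm. It springs back when let go.
- stops: Fixed assembly stops behind the panel: plywood base, 264 x 78 mm, with two hardwood blocks 63 mm high, each with a black rubber buffer against the panel's outer side, and a gap between them for the screwdriver. Origin: on the worktop below the inner face of the untouched panel, 60 mm along +x from the socket; axes parallel to the socket's.
- mug_blue: Bystander: off-white mug with handle, 78 x 116 x 101 mm, origin under its centre.
- spice_jar_1: Bystander: spice jar with black cap, 41 mm across, 105 mm high, origin under its centre.
- spice_jar_2: Bystander: spice jar with black cap, 41 mm across, 105 mm high, origin under its centre.
- kitchen_timer: Bystander: white wind-up kitchen timer, 68 mm across, 58 mm high, origin under its centre.
- screwdriver: Bystander: screwdriver, 190 mm long, lying on the worktop to the right of the stops, ready for the person who fastens the board.
- screw_dish: Bystander: small white dish with four screws, 72 mm across, 12 mm high, origin under its centre.

How it is judged:
By the outcome, as a careful person would: the job done as asked, in the order asked, and still so for the second after the job is handed in, while the arm keeps its last pose, push and grip.
It also fails if it takes over 48 s, if anything falls off the work surface, if the arm or the gripper's body presses on something with over 40 N, if the wrist force passes 120 N, or if a joint passes its speed limit or range.

### The arm

A 6-joint arm with a two-finger parallel gripper is mounted at the origin on a cart in front of the work surface, level with it; the furniture and walls round the work are solid. World frame = base frame: x ahead of the robot, y to its left, z up, the work surface at z = 0. Lengths are in m, angles in rad, forces in N, time in s.
With the tool pointing down it reaches from about 0.35 to 0.975 m from the base axis. Payload 4.9 kg.
Tool frame: the origin (TCP) lies at the very end of the fingers, on their centre line; the grasp point (between the pads) lies 19 mm behind it (grasp_offset is the distance from the TCP to the grasp point, in m); x points along the fingers, y is the direction in which the jaws open and shut, and the axes are right-handed (so a half turn about x gives the same grasp; the last joint's range is limited). The gripper opens to 85 mm and grips with 20 to 120 N. Pads are 22 mm wide; open, the fingers measure 114 mm over their backs; the gripper's body (76 mm by 85 mm) begins 54 mm behind the grasp point. The pads swing forward as they close: fully open they stand 13 mm farther back than shut.
Start: joints at [1.088, 0.053, 1.613, -0, 1.476, -0.119], TCP at [0.222, 0.584, 0.231] pointing down, gripper open.
Joint ranges: [-3.01, 3.01], [-1.01, 2.22], [0.06, 2.58], [-1.02, 4.17], [0.09, 2.62], [-3.14, 3.14]. Speed limits (rad/s): [2.57, 2.57, 3.14, 3.14, 3.14, 3.14].

### API

Orientations are given as a rotation vector (axis times angle).
In Python, from station import get_obs, get_image, camera_model, finish_job, grasp_offset gives the robot as it stands.
- The arm moves only by the shell command python3 -m crank 'ROWS' [OPENING] [FORCE]. ROWS is JSON, a list that holds one entry, the list of rows, each a list of 4 numbers: the shift along the world's x, y, z in m, then the turn about the world's z in degrees. In form: [[[dx, dy, dz, turn], ...]]. A call has 1 to 5 rows; each row is the pose to reach, as a shift and turn from the pose commanded when the call began; what a row does not reach only later rows make up. A row lasts 1/12 s, in which the tool goes at most 41.7 mm and 7.16 degrees, less where a joint would pass 70% of its speed; a pose out of reach is approached as far as the arm can. A call with a gripper value outside its range is refused whole. OPENING is the opening, from 0 (shut) to 1 (fully open), set as the call begins (- or left out, the last holds). The fingers move at their own pace and stop on an object; FORCE is the grip in N (left out, the last holds). Time passes only in rows, so rows that repeat a pose let the fingers close. It gives the time, the measured TCP pose, the force and the opening at its end, in the units of the state.
- get_obs(): the state, without advancing time (a new reading comes with each control period).
- get_image(name): name is "side" or "top"; returns (picture, depth): 420x560x3 uint8, red, green, blue; 420x560 float32, m along the optical axis (not along the pixel's ray), 0 where there is no reading.
- camera_model(name): a dict with "fx", "fy", "cx", "cy" (pixels), "xyz" and "attitude" of the camera in the world. Camera axes: x right, y down, z forward; pixel columns grow to the right and rows downward; lengths in m; the calibration is good to about 2 mm. A picture is of the moment at which its call begins. camera_model takes no time and is no camera call.
- finish_job(): hands the job in, once; it reports no verdict.
The state is a dict: "t": time; "q": joint angles; "dq": joint speeds; "effort": joint torques, N m; "tool_pos": TCP position; "tool_rot": TCP orientation; "contact_force": force on the tool from outside, world axes, zero at the start; "wrist_torque": the same for the moment, N m; "opening": finger opening in m.
Only numpy, scipy, OpenCV 4.12 (cv2) and the standard library are available. Lean on these libraries where they do the work, as an engineer would, in place of code of your own. Each camera call takes 0.05 s, during which the arm holds its last target.

## Working session

There is one attempt and no reset: what is moved stays moved. The work goes in short steps, Python scripts to look and compute and a shell command to move; the robot and the scene stay as the last step left them, time stands still between calls to the robot, and variables do not carry over. Pictures are saved under pics/ and viewed, and the job is handed in when it is done.

```bash
mkdir -p pics; ls; python3 - <<'E'
from station import *
import cv2
o=get_obs();print(o, grasp_offset if not callable(grasp_offset) else grasp_offset())
import numpy as np
for n in("side","top"):
    p,d=get_image(n);cv2.imwrite(f"pics/{n}0.png",p[:,:,::-1]);np.save(f"pics/{n}0.npy",d);print(n,camera_model(n))
E
```

```text
pics
{'t': 0.0, 'q': array([ 1.08797697e+00,  5.33647403e-02,  1.61428400e+00, -3.69274310e-06,
        1.47598233e+00, -1.18992089e-01]), 'dq': array([ 2.41554464e-03, -5.63359923e-04, -3.14068184e-04, -3.65246640e-05,
        5.66276769e-05, -5.41585510e-04]), 'effort': array([ 4.52939057e-04, -3.93703830e+01, -3.70167160e+01, -7.23154767e-05,
        7.23327161e-03,  5.11179792e-06]), 'tool_pos': array([0.22211733, 0.58354241, 0.23006409]), 'tool_rot': array([ 0.28395034,  1.55248207, -0.28702425]), 'contact_force': array([-0.85315208,  0.40800317,  0.50203979]), 'wrist_torque': array([ 0.03216733, -0.00033604,  0.00613905]), 'opening': 0.08538646137985655} 0.0187
side {'fx': 485.0463514298862, 'fy': 485.0463514298862, 'cx': 280.1178529040824, 'cy': 213.5223851064134, 'xyz': array([-0.43898606, -0.20900151,  1.19819625]), 'attitude': array([-1.86443533,  1.68284581, -0.66648175])}
top {'fx': 402.39815732373467, 'fy': 402.39815732373467, 'cx': 290.4087604494647, 'cy': 212.10258391146607, 'xyz': array([ 0.52407548, -0.13458111,  1.30608097]), 'attitude': array([-2.20173572,  2.1643672 , -0.07462158])}
```

View pics/top0.png

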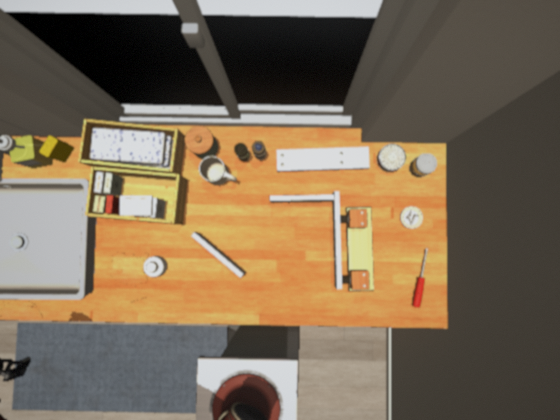

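View pics/side0.png

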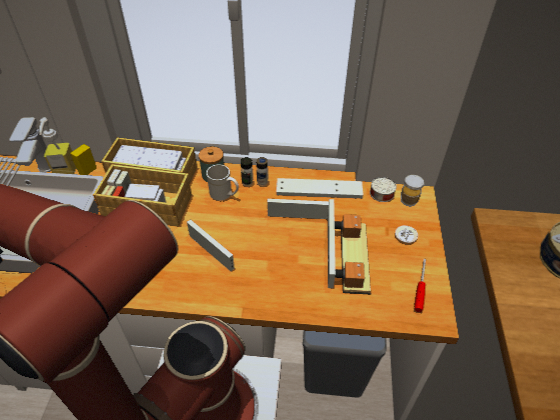

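```bash
python3 - <<'E'
import cv2,numpy as np
t=cv2.imread("pics/top0.png");s=cv2.imread("pics/side0.png")
a=cv2.resize(t[220:295,180:260],None,fx=6,fy=6,interpolation=cv2.INTER_CUBIC)
b=cv2.resize(s[210:285,175:250],None,fx=6,fy=6,interpolation=cv2.INTER_CUBIC)
w=min(a.shape[0],b.shape[0]);h=np.hstack([a[:w,:400],b[:w,:400]]);cv2.imwrite("pics/z1.png",np.hstack([a[:w],b[:w]])[:, :930] if 0 else cv2.resize(np.hstack([a[:w],b[:w]]),(800,390)))
c=cv2.resize(t[180:300,260:380],None,fx=5,fy=5,interpolation=cv2.INTER_CUBIC);cv2.imwrite("pics/z2.png",c)
d=np.load("pics/top0.npy");print(d[324,22],d[340:400:10,150],d[250,60],d[250,280], d[230:290:10,217],d[195:290:10,338])
E
```

```text
2.0956502 [2.0811589 2.0759492 2.0716977 2.0762124 2.0707495 2.0576632] 1.3151397 1.2977148 [1.3077526 1.307474  1.2632254 1.3041725 1.3005496 1.2958717] [1.2426982 1.2419504 1.2387155 1.2368766 1.2364018 1.232735  1.2316837
 1.2296386 1.2231396 1.2275293]
```

View pics/z1.png

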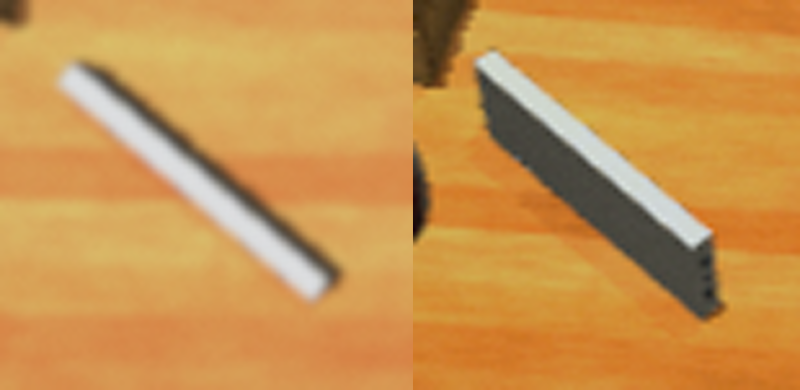

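View pics/z2.png

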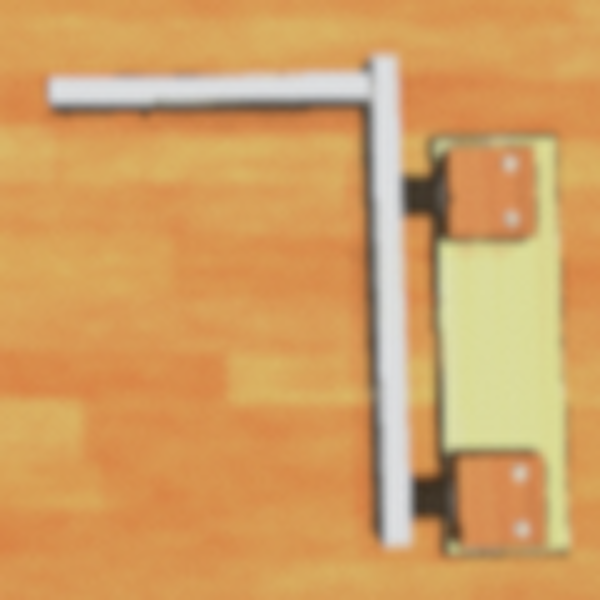

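```bash
python3 - <<'E'
import cv2,numpy as np
t=cv2.imread("pics/top0.png");s=cv2.imread("pics/side0.png")
f=lambda i,r,c,h=20:cv2.resize(np.clip(i[r-h:r+h,c-h:c+h]*1.0*1.6,0,255).astype(np.uint8),(380,290) if 0 else (300,300),interpolation=cv2.INTER_NEAREST)
cv2.imwrite("pics/z3.png",np.vstack([np.hstack([f(t,237,196),f(t,272,240)]),np.hstack([f(s,227,190),f(s,262,230)])]))
E
```

```text
(no output)
```

View pics/z3.png

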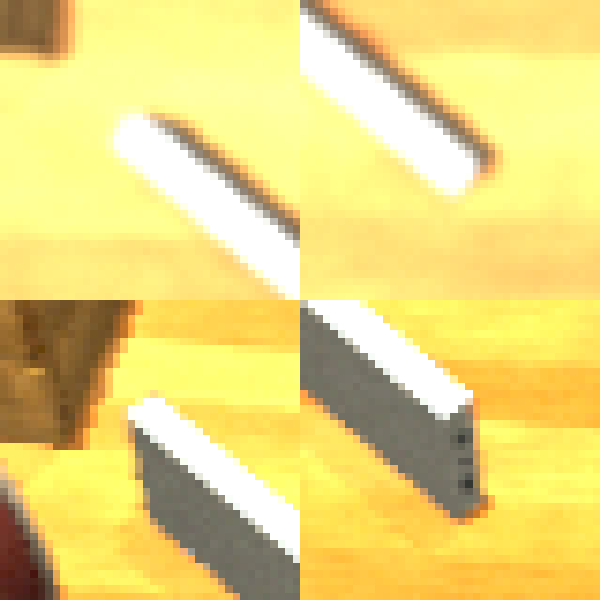

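```bash
python3 - <<'E'
import cv2,numpy as np
t=cv2.imread("pics/top0.png");s=cv2.imread("pics/side0.png")
def f(i,r,c,h=12):
    p=i[r-h:r+h,c-h:c+h].astype(float)
    med=np.median(p.reshape(-1,3),0)
    return cv2.resize(np.clip((p-med)*2.0+128,0,255).astype(np.uint8),(300,300),interpolation=cv2.INTER_NEAREST)
cv2.imwrite("pics/z4.png",np.vstack([np.hstack([f(t,237,193),f(t,274,244)]),np.hstack([f(s,227,188),f(s,265,233)])]))
E
```

```text
(no output)
```

View pics/z4.png

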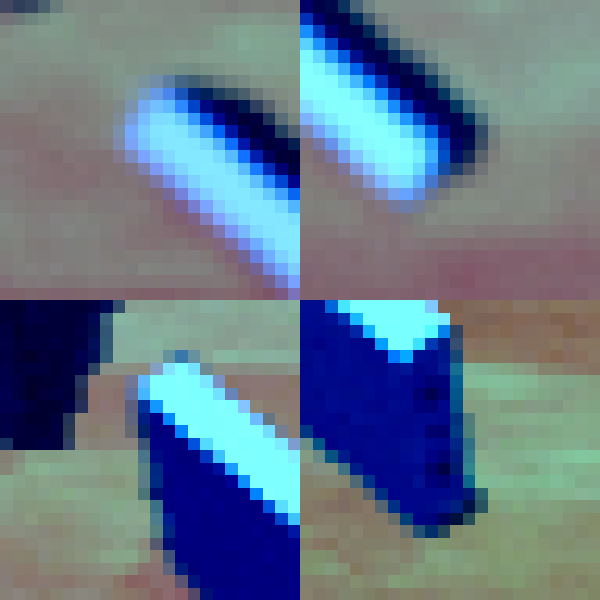

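```bash
cat > h.py <<'E'
import numpy as np,cv2
from scipy.spatial.transform import Rotation as R
from station import camera_model
def ray(n,u,v):
    c=camera_model(n);Rm=R.from_rotvec(c['attitude']).as_matrix()
    d=np.stack([(np.asarray(u,float)-c['cx'])/c['fx'],(np.asarray(v,float)-c['cy'])/c['fy'],np.ones(np.shape(u))],-1)
    return np.array(c['xyz']),d@Rm.T
def onz(n,u,v,z):
    o,d=ray(n,u,v);return o+d*((z-o[2])/d[...,2])[...,None]
def pts(n,D):
    v,u=np.mgrid[:D.shape[0],:D.shape[1]];o,d=ray(n,u,v);return o+d*D[...,None]
def proj(n,P):
    c=camera_model(n);Rm=R.from_rotvec(c['attitude']).as_matrix();q=(np.asarray(P)-c['xyz'])@Rm
    return np.stack([c['fx']*q[...,0]/q[...,2]+c['cx'],c['fy']*q[...,1]/q[...,2]+c['cy']],-1)
E
python3 - <<'E'
from h import *
np.set_printoptions(linewidth=200)
for n,w in(("side",[(215,240,178,196),(252,278,224,242)]),("top",[(226,246,184,200),(264,284,234,250)])):
    Z=pts(n,np.load(f"pics/{n}0.npy"))[...,2]*1000
    for a,b,c,d in w: print(n,a,c);print(Z[a:b,c:d].round().astype(int))
E
```

```text
side 215 178
[[41 31 26 13  9 -3  1 -1 -2  0 -1  1  1 -2 -1  0 -5 -2]
 [40 28 25 14  9 -5 -1  1 -3  1 -3 -3  0  4  2 -4 -2 -1]
 [37 29 16 10  3 -2 -7  1 -1  6 -1 -1 -4 -1  2  2 -4  2]
 [30 26 18 14  0 -3  0 -6 -5 -3  1  5 -3 -2  1 -7 -2 -1]
 [27 21 16  4  3 -1 -1 -4 -2 -1 -3 -1 -1 -6  3  4  0 -2]
 [19 15 10  2 -4  4  3 -6  1 -1  2 70 74 67  0 -1 -6 -2]
 [23 16 12  0 -4  1 -1  2  2 -4 68 75 72 63 71  0 -5 -3]
 [17 15  7  1  2 -5 -2  0 -1 67 68 67 69 69 72 70 69 -1]
 [15  9  0 -4  0  4 -2  0 -2 61 69 62 67 72 71 68 73 65]
 [11  3 -2 -7  0  3 -2  4  2 -3 56 64 70 66 67 68 70 66]
 [ 2  4  2  2 -3  1  1  1 -1  0 58 57 63 64 66 69 71 72]
 [ 2 -3  2  4 -1 -4  0  3  2 -6 52 53 64 65 70 68 66 68]
 [ 2  0 -1 -1  1 -2 -2  1 -2  3 49 48 53 63 67 64 69 69]
 [ 0  1  2 -2  1 -1  2  1  1  0 40 41 47 51 62 58 69 73]
 [ 1 -2  4  0 -2  0 -2 -3 -1 -5 20 37 42 48 51 60 64 66]
 [-1 -2  9 -2  5 -3  1 -6  1 -4 -4 28 40 41 51 50 51 60]
 [ 1 -4  1 -4  0  6  3 -2  2 -4 -5 24 30 37 44 45 53 60]
 [-4 -1 -3 -5 -4 -2 -4  0  7 -4 -2 19 27 28 34 38 44 47]
 [-3 -3  1 -4 -2  2 -4 -3 -2  1  1 18 18 24 29 34 42 44]
 [ 0
[... 5416 characters left out ...]
  50    4    1   -4   -2   -4    1]
 [  -3   -6   -4   -5   66   71   67   69   53    0    5   -1   -2   -4   -2    1]
 [   1   -1    1    0   -2   69   71   54    2    1    4    2    0   -2   -6    2]
 [   0   -2   -1   -4   -3   -1   -2    2   -6   -4    1    1    1   -2    3   -4]
 [   5   -1    0   -6   -5    2    0    4   -2   -2   -1   -5    2   -2    0    0]
 [  -3   -2   -2   -3    4   -2   -1    0   -4    0    2   -3   -1   -4   -4   -1]
 [  -3   -6   -2   -1   -3   -1    1   -3   -5 1306   -2   -2   -5    2    0   -1]
 [   0   -2   -5   -2    2   -3   -2   -2    2    0    4    0   -2   -2   -1    0]
 [  -1    0   -4   -1   -2    0   -2   -1   -3   -1   -2   -4   -7    1   -2    0]]
```

```bash
python3 - <<'E'
from h import *
np.set_printoptions(precision=4,suppress=True)
t=cv2.imread("pics/top0.png");s=cv2.imread("pics/side0.png")
def top(n,img,roi,lo=150):
    a,b,c,d=roi
    D=np.load(f"pics/{n}0.npy");Z=pts(n,D)[...,2]
    hsv=cv2.cvtColor(img,cv2.COLOR_BGR2HSV)
    m=((hsv[...,1]<70)&(hsv[...,2]>lo)&(Z>.055)&(Z<.09)).astype(np.uint8)
    k=np.zeros_like(m);k[a:b,c:d]=m[a:b,c:d]
    v,u=np.nonzero(k);P=onz(n,u,v,.07)[:,:2]
    r=cv2.minAreaRect(P.astype(np.float32)*1000);cv=cv2.boxPoints(r)
    C=P.mean(0);w,V=np.linalg.eigh(np.cov(P.T));ax=V[:,1];ax*=np.sign(ax[0])
    q=(P-C)@V
    print(n,len(u),"cent",C,"ax",ax,"deg",np.degrees(np.arctan2(ax[1],ax[0])),"rect",r,"ext",np.ptp(q,0)); return P
for n,i in(("top",t),("side",s)):
    top(n,i,(220,290,180,260) if n=="top" else (210,280,178,250))
    top(n,i,(185,205,262,334) if n=="top" else (190,222,260,328))
    top(n,i,(190,295,331,348) if n=="top" else (198,290,324,338))
E
```

```text
top 354 cent [0.4787 0.0925] ax [0.6273 0.7788] deg 51.151456637475626 rect ((479.1579895019531, 93.04275512695312), (198.29458618164062, 16.653432846069336), 51.18239974975586) ext [0.0167 0.1983]
top 319 cent [ 0.6588 -0.1629] ax [ 0.0407 -0.9992] deg -87.6701642232136 rect ((658.7750244140625, -162.9569854736328), (15.413043975830078, 194.9192352294922), 2.767812728881836) ext [0.0154 0.1948]
top 542 cent [ 0.535  -0.2752] ax [0.999  0.0445] deg 2.54793177760552 rect ((530.8914794921875, -271.47894287109375), (293.74609375, 25.23497772216797), 2.2150845527648926) ext [0.0253 0.2938]
side 255 cent [0.4768 0.0893] ax [0.6249 0.7807] deg 51.32587380240067 rect ((478.8690490722656, 91.8839340209961), (197.90597534179688, 15.120569229125977), 51.306373596191406) ext [0.0151 0.1979]
side 205 cent [ 0.6604 -0.1661] ax [ 0.0401 -0.9992] deg -87.7011285633855 rect ((660.23291015625, -163.3643035888672), (15.29476261138916, 191.94967651367188), 2.294475555419922) ext [0.0153 0.1919]
side 413 cent [ 0.531  -0.2764] ax [0.9985 0.0543] deg 3.1098520786724397 rect ((533.901611328125, -270.6848449707031), (296.50140380859375, 29.392169952392578), 2.8795793056488037) ext [0.0295 0.2964]
```

```bash
python3 - <<'E'
from h import *
from station import get_obs
o=get_obs();M=R.from_rotvec(o['tool_rot']).as_matrix();print(M.round(3));print("yaw of tool y",np.degrees(np.arctan2(M[1,1],M[0,1])),np.degrees(o['q']))
# peg projections
a=np.radians(51.25);ax=np.array([np.cos(a),np.sin(a),0]);C=np.array([.479,.0925,0])
for sg in(1,-1):
  for z in(.02,.05):
    for n in("top","side"):print(sg,z,n,proj(n,C+sg*ax*.1+[0,0,z]),proj(n,C+sg*ax*.11+[0,0,z]))
t=cv2.imread("pics/top0.png");s=cv2.imread("pics/side0.png")
print(t[230:236,188:196]);
E
```

```text
[[-0.001  0.356  0.935]
 [-0.002  0.935 -0.356]
 [-1.    -0.002 -0.   ]]
yaw of tool y 69.15772792938448 [ 6.23393055e+01  3.05474785e+00  9.24829703e+01  1.70557187e-03
  8.45669624e+01 -6.81857270e+00]
1 0.02 top [196.16981035 233.92618955] [193.79840252 231.92300887]
1 0.02 side [190.01023762 230.67923922] [188.05901073 229.01458952]
1 0.05 top [193.89571788 233.75584214] [191.46867831 231.70499726]
1 0.05 side [188.77876036 224.46595825] [186.80331821 222.79653149]
-1 0.02 top [243.97369605 274.30719001] [246.38283277 276.34224112]
-1 0.02 side [231.68919904 266.23680095] [233.91535652 268.13600211]
-1 0.05 top [242.83028974 275.10548369] [245.29687475 277.1897444 ]
-1 0.05 side [231.0162013  260.16040462] [233.27440675 262.06879186]
[[[ 96 176 217]
  [ 97 178 217]
  [ 99 180 218]
  [ 97 178 216]
  [ 99 178 217]
  [ 98 177 214]
  [ 98 177 213]
  [ 97 176 210]]

 [[ 95 174 217]
  [ 97 177 217]
  [100 180 217]
  [104 180 218]
  [107 178 214]
  [113 176 210]
  [110 168 199]
  [ 96 156 187]]

 [[ 94 171 217]
  [ 95 174 217]
  [ 99 178 218]
  [109 181 216]
  [126 183 212]
  [144 182 204]
  [148 172 190]
  [123 147 165]]

 [[ 92 169 218]
  [ 93 172 217]
  [ 99 173 216]
  [118 179 214]
  [151 190 211]
  [183 201 210]
  [191 198 201]
  [169 173 177]]

 [[ 92 169 217]
  [ 94 171 217]
  [105 174 216]
  [139 184 213]
  [179 200 212]
  [209 214 216]
  [217 216 215]
  [206 206 204]]

 [[ 91 168 216]
  [ 96 171 217]
  [115 177 215]
  [156 190 212]
  [198 208 214]
  [219 219 218]
  [223 221 219]
  [221 219 217]]]
```

```bash
python3 -m crank '[[[0.086,-0.164,0,24],[0.086,-0.164,0,24],[0.086,-0.164,0,24],[0.086,-0.164,0,24],[0.086,-0.164,0,24]]]' 1; python3 -m crank '[[[0.086,-0.164,0,24],[0.086,-0.164,0,24],[0.086,-0.164,0,24],[0.086,-0.164,0,24],[0.086,-0.164,0,24]]]'; python3 -m crank '[[[0.085,-0.163,-0.05,24],[0.085,-0.163,-0.05,24],[0.085,-0.163,-0.05,24],[0.085,-0.163,-0.05,24],[0.085,-0.163,-0.05,24]]]'
python3 -m crank '[[[0,0,0,0],[0,0,0,0]]]'
python3 - <<'E'
from h import *
from station import *
o=get_obs();M=R.from_rotvec(o['tool_rot']).as_matrix();print(o['tool_pos'],np.degrees(np.arctan2(M[1,1],M[0,1])),np.degrees(o['q']).round(1),M.round(3))
for n in("top",):
    p,d=get_image(n);cv2.imwrite(f"pics/{n}1.png",p[:,:,::-1])
E
```

```text
t: 0.52
tool_pos: [0.3094, 0.4169, 0.2306]
tool_rot: [-0.045, 1.57, 0.042]
contact_force: [0.3, 0.6, -0.3]
opening: 0.0854
t: 0.93
tool_pos: [0.3948, 0.2538, 0.2309]
tool_rot: [-0.374, 1.539, 0.373]
contact_force: [0.8, 0.5, 0.3]
opening: 0.0854
t: 1.35
tool_pos: [0.4796, 0.0912, 0.1806]
tool_rot: [-0.699, 1.455, 0.699]
contact_force: [1.3, 0.0, 0.3]
opening: 0.0855
t: 1.52
tool_pos: [0.4791, 0.0915, 0.1799]
tool_rot: [-0.693, 1.46, 0.695]
contact_force: [-0.6, 1.1, -0.4]
opening: 0.0857
[0.47908769 0.09146719 0.17994103] 140.9245207754066 [   2.   -14.1  113.3    0.    81.  -138.9] [[-0.003 -0.776  0.63 ]
 [ 0.     0.63   0.776]
 [-1.     0.002 -0.002]]
```

```bash
python3 -m crank '[[[0,0.001,-0.03,0.3],[0,0.001,-0.06,0.3],[0,0.001,-0.09,0.3],[0,0.001,-0.12,0.3],[0,0.001,-0.12,0.3]]]'
python3 - <<'E'
from h import *
from station import *
for n in("side","top"):
    p,d=get_image(n);cv2.imwrite(f"pics/{n}2.png",cv2.resize(p[190:320,120:300,::-1],None,fx=4,fy=4))
E
```

```text
t: 1.98
tool_pos: [0.474, 0.0954, 0.0554]
tool_rot: [-0.7, 1.465, 0.708]
contact_force: [-2.1, -0.5, -1.6]
opening: 0.0853
```

View pics/top2.png

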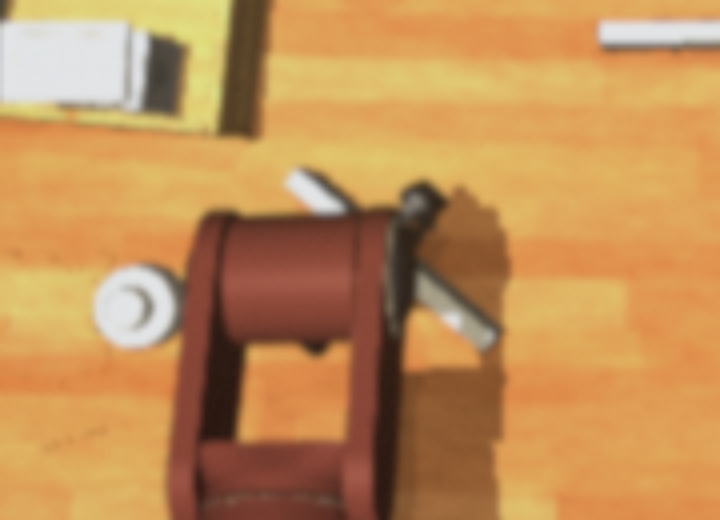

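View pics/side2.png

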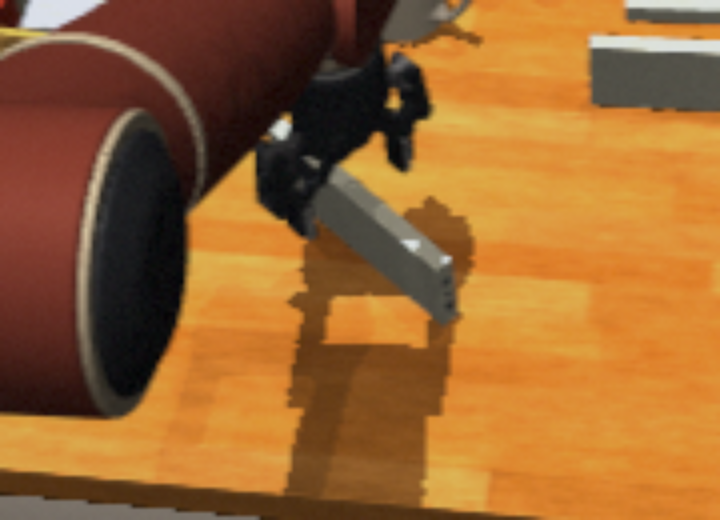

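```bash
python3 -m crank '[[[0,0,-0.015,0],[0,0,-0.028,0],[0,0,-0.037,0],[0,0,-0.037,0],[0,0,-0.037,0]]]'; python3 -m crank '[[[0,0,0,0],[0,0,0,0],[0,0,0,0],[0,0,0,0],[0,0,0,0]]]' 0 70;python3 -m crank '[[[0,0,0,0],[0,0,0,0],[0,0,0,0],[0,0,0,0],[0,0,0,0]]]'
```

```text
t: 2.5
tool_pos: [0.4802, 0.0944, 0.0257]
tool_rot: [-0.702, 1.453, 0.701]
contact_force: [-0.0, -0.3, -0.7]
opening: 0.0855
t: 2.92
tool_pos: [0.4796, 0.0941, 0.0246]
tool_rot: [-0.701, 1.454, 0.701]
contact_force: [0.2, -0.7, 0.5]
opening: 0.0253
t: 3.33
tool_pos: [0.4796, 0.0941, 0.0246]
tool_rot: [-0.701, 1.454, 0.701]
contact_force: [-0.6, 0.3, 2.9]
opening: 0.0152
```

```bash
python3 -m crank '[[[0,0,0.02,0],[0,0,0.05,0],[0,0,0.08,0],[0,0,0.1,0],[0,0,0.1,0]]]'; python3 -m crank '[[[0,-0.05,0.02,-7],[0,-0.05,0.02,-14],[0,-0.05,0.02,-21],[0,-0.05,0.02,-28],[0,-0.05,0.02,-34]]]';python3 -m crank '[[[0,-0.05,0,-7],[0,-0.05,0,-14],[0,-0.05,0,-21],[0,-0.05,0,-28],[0,-0.05,0,-35]]]'
python3 -m crank '[[[0,-0.02,0,-7],[0,-0.04,0,-14],[0,-0.06,0,-21],[0,-0.06,0,-28],[0,-0.06,0,-35]]]'
python3 -m crank '[[[-0.006,-0.02,0,-7],[-0.012,-0.04,0,-14],[-0.012,-0.055,0,-21],[-0.013,-0.055,0,-28],[-0.013,-0.055,0,-35]]]'
python3 -m crank '[[[0,0,0,0],[0,0,0,0],[0,0,0,0]]]'
python3 - <<'E'
from h import *
from station import *
o=get_obs();M=R.from_rotvec(o['tool_rot']).as_matrix();print(o['tool_pos'],np.degrees(np.arctan2(M[1,1],M[0,1])),np.degrees(o['q']).round(1),M.round(3))
for n in("side","top"):
    p,d=get_image(n);cv2.imwrite(f"pics/{n}3.png",p[:,:,::-1]);np.save(f"pics/{n}3.npy",d)
    cv2.imwrite(f"pics/{n}3z.png",cv2.resize(p[150:320,200:380,::-1],None,fx=4,fy=3.5))
E
```

```text
t: 3.75
tool_pos: [0.4824, 0.0943, 0.1291]
tool_rot: [-0.703, 1.446, 0.697]
contact_force: [1.0, 0.5, -1.0]
opening: 0.0152
t: 4.17
tool_pos: [0.4783, 0.0438, 0.1422]
tool_rot: [-0.234, 1.561, 0.235]
contact_force: [-1.0, 0.1, -1.8]
opening: 0.0154
t: 4.58
tool_pos: [0.4782, -0.0061, 0.1419]
tool_rot: [0.246, 1.56, -0.246]
contact_force: [0.8, 0.4, -1.3]
opening: 0.0153
t: 5.0
tool_pos: [0.4782, -0.0666, 0.142]
tool_rot: [0.722, 1.451, -0.723]
contact_force: [0.5, 0.0, -0.8]
opening: 0.0155
t: 5.42
tool_pos: [0.4651, -0.1213, 0.142]
tool_rot: [1.183, 1.229, -1.185]
contact_force: [-0.1, -0.4, -1.9]
opening: 0.0153
t: 5.67
tool_pos: [0.4658, -0.1205, 0.1431]
tool_rot: [1.175, 1.232, -1.176]
contact_force: [0.3, 0.3, -2.2]
opening: 0.0154
[ 0.46581439 -0.12053688  0.14312313] 2.615561469244436 [-23.4 -13.1 116.1   0.   77.1 -26. ] [[-0.002  0.999  0.046]
 [ 0.001  0.046 -0.999]
 [-1.    -0.002 -0.001]]
```

View pics/top3z.png

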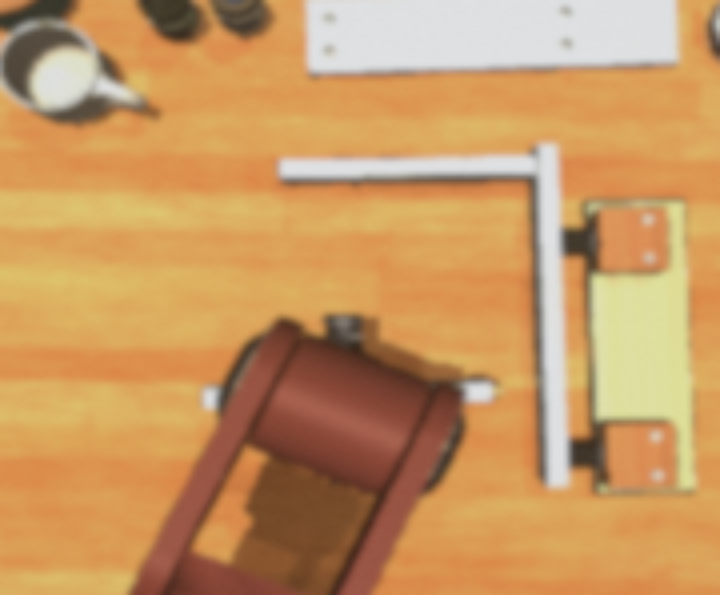

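View pics/side3z.png

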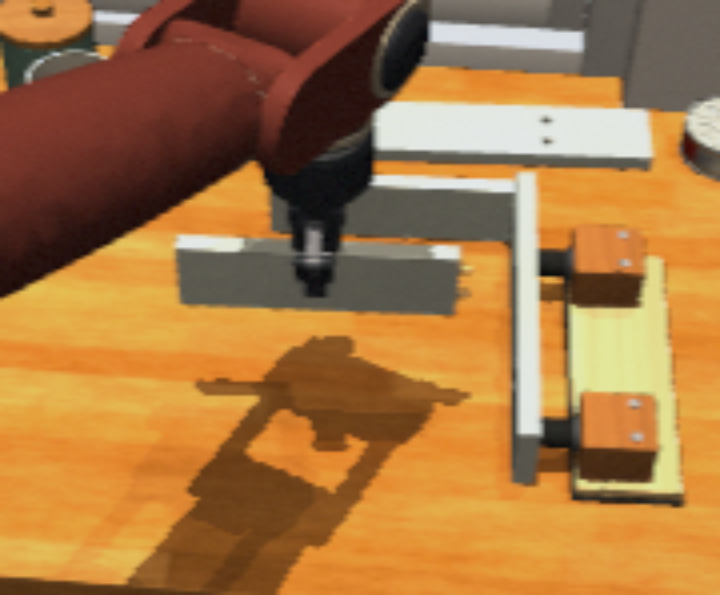

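```bash
python3 -m crank '[[[0,0,-0.03,0],[0,0,-0.06,0],[0,0,-0.085,0],[0,0,-0.1,0],[0,0,-0.105,0]]]';python3 -m crank '[[[0,0,-0.006,0],[0,0,-0.012,0],[0,0,-0.012,0],[0,0,-0.012,0],[0,0,-0.012,0]]]'
cat > look.py <<'E'
import sys
from h import *
from station import *
k=sys.argv[1]
np.set_printoptions(precision=4,suppress=True)
o=get_obs();M=R.from_rotvec(o['tool_rot']).as_matrix();print(o['tool_pos'],np.degrees(np.arctan2(M[1,1],M[0,1])),o['contact_force'],M[2])
for n in("side","top"):
    p,d=get_image(n);p=p[:,:,::-1].copy();cv2.imwrite(f"pics/{n}{k}.png",p);np.save(f"pics/{n}{k}.npy",d)
    cv2.imwrite(f"pics/{n}{k}z.png",cv2.resize(p[190:300,240:370],None,fx=6,fy=5,interpolation=cv2.INTER_CUBIC))
E
python3 look.py 4
```

```text
t: 6.18
tool_pos: [0.464, -0.1197, 0.0359]
tool_rot: [1.176, 1.236, -1.179]
contact_force: [-0.6, -0.4, -2.0]
opening: 0.0151
t: 6.6
tool_pos: [0.4673, -0.1213, 0.0284]
tool_rot: [1.178, 1.227, -1.176]
contact_force: [-0.2, 0.4, -1.3]
opening: 0.0153
[ 0.4673 -0.1213  0.0284] 2.4682206053502798 [-0.1816  0.3639 -1.2678] [-1.      0.0019  0.0009]
```

View pics/top4z.png

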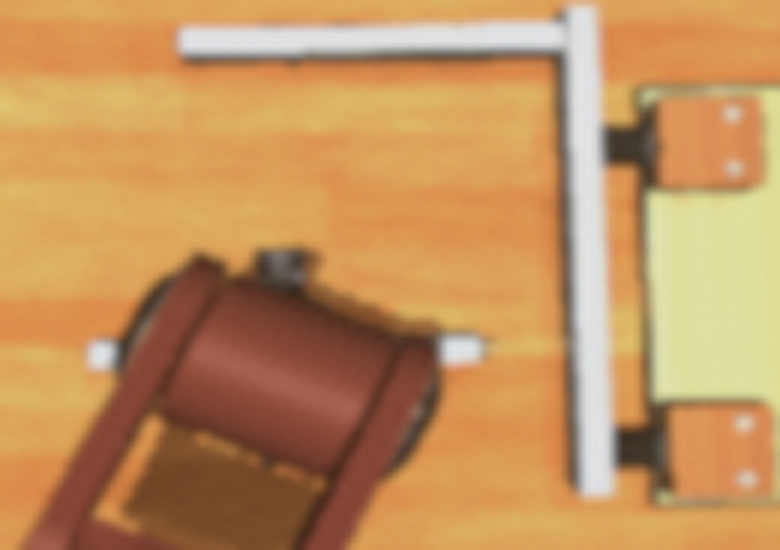

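View pics/side4z.png

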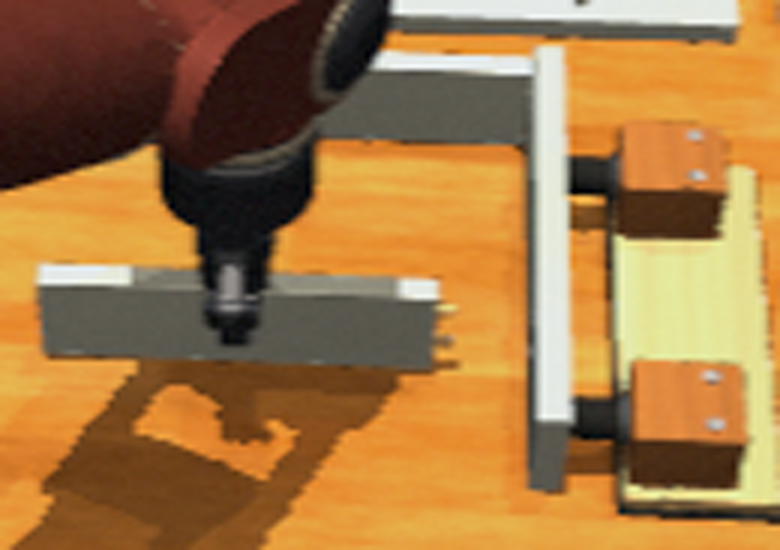

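```bash
cat > meas.py <<'E'
import sys
from h import *
np.set_printoptions(precision=4,suppress=True)
def cols(n,img,us,v0,v1,thr,z):
    """top-edge/bottom-edge subpixel per column of B channel>thr"""
    out=[]
    for u in us:
        b=img[v0:v1,u,0].astype(float);i=np.nonzero(b>thr)[0]
        if len(i)<2: continue
        a,e=i[0],i[-1]
        if a==0 or e==len(b)-1: continue
        A=a-(b[a]-thr)/(b[a]-b[a-1]);E=e+(b[e]-thr)/(b[e]-b[e+1])
        out.append((u,v0+A,v0+E))
    o=np.array(out);P1=onz(n,o[:,0],o[:,1],z)[:,:2];P2=onz(n,o[:,0],o[:,2],z)[:,:2]
    return P1,P2
def line(P):
    x,y=P[:,0],P[:,1];k=np.polyfit(y,x,1);return k  # x=k0*y+k1
E
python3 - <<'E'
from meas import *
t=cv2.imread("pics/top4.png");s=cv2.imread("pics/side4.png")
for n,i,sh,bl,br,vr,vb in(("top",t,range(274,330),range(255,260),range(314,319),(188,205),(245,272)),("side",s,range(306,327),range(248,261),range(308,312),(195,209),(238,256))):
    th=150
    P1,P2=cols(n,i,sh,*vr,th,.07);k1,k2=line(P1),line(P2)
    ys=-.17;print(n,"shelf deg slopes",np.degrees(np.arctan([k1[0],k2[0]])),"x edges at -.17",np.polyval(k1,ys),np.polyval(k2,ys))
    for r in(bl,br):
        try:
            Q1,Q2=cols(n,i,r,*vb,th,.0735);print(" board",len(Q1),Q1.mean(0),Q2.mean(0), (Q1.mean(0)+Q2.mean(0))/2, 'w',(Q1-Q2).mean(0)[0])
        except Exception as e:print(e)
E
python3 - <<'E'
import cv2
t=cv2.imread("pics/top4.png");print(t[240:260,316,0],t[244:264,257,0],t[190:206,300,0])
s=cv2.imread("pics/side4.png");print(s[238:256,310,0],s[236:256,254,0],s[195:215,315,0])
E
```

```text
top shelf deg slopes [-2.2539 -2.352 ] x edges at -.17 0.6690503853497978 0.6515631115133076
 board 4 [ 0.4712 -0.0286] [ 0.4548 -0.029 ] [ 0.463  -0.0288] w 0.01641455246867421
 board 5 [ 0.4779 -0.2098] [ 0.4608 -0.21  ] [ 0.4693 -0.2099] w 0.017093323828396567
side shelf deg slopes [-3.4766 -1.0909] x edges at -.17 0.6671185233660066 0.6536212595559225
 board 13 [ 0.4713 -0.0473] [ 0.456  -0.0494] [ 0.4637 -0.0484] w 0.015343107837212565
 board 4 [ 0.4779 -0.2132] [ 0.4621 -0.2141] [ 0.47   -0.2136] w 0.015733251556365374
[ 86  87  88  90  91  91  90  88  86  85  90  95  99  99  97  91 113 169
 215 226] [ 91  89  89  89  87  84  78  78  78  77  76  76  79 107 165 212 225 221
 207 173] [ 94  93  89  90 122 176 217 227 223 198 146  91  66  70  74  78]
[ 48  51  52  57  53  47  47 100 226 227 227 224  84  76  78  80  77  78] [ 67  74  71  67  68  63  70 234 233 233 218  83  83  80  80  80  82  83
  79  79] [ 80  68  53  57  48  46 231 233 235 111  79  80  81  83  81  79  79  79
  80  81]
```

```bash
python3 -m crank '[[[0,0,-0.0015,0.2],[0,0,-0.0025,0.25],[0,0,-0.0025,0.25],[0,0,-0.0025,0.25],[0,0,-0.0025,0.25]]]'; python3 -m crank '[[[0,0,0,0],[0,0,0,0],[0,0,0,0]]]'; python3 look.py 5;
```

```text
t: 7.12
tool_pos: [0.4663, -0.1209, 0.0248]
tool_rot: [1.174, 1.231, -1.174]
contact_force: [-0.8, 0.1, -1.4]
opening: 0.015
t: 7.37
tool_pos: [0.4664, -0.1209, 0.0248]
tool_rot: [1.174, 1.231, -1.174]
contact_force: [0.4, -0.3, -1.6]
opening: 0.015
[ 0.4664 -0.1209  0.0248] 2.7068240755744277 [ 0.3524 -0.2869 -1.609 ] [-1. -0. -0.]
```

```bash
python3 -m crank '[[[0,-0.01,0.001,0],[0,-0.015,0.001,0],[0,-0.015,0.001,0],[0,-0.015,0.001,0],[0,-0.015,0.001,0]]]'; python3 -m crank '[[[0,0,0,0],[0,0,0,0],[0,0,0,0]]]'; python3 look.py 6; python3 - <<'E'
from meas import *
t=cv2.imread("pics/top6.png");s=cv2.imread("pics/side6.png")
for n,i,sh,bl,br,vr,vb in(("top",t,range(274,330),range(258,266),range(318,324),(188,205),(245,272)),("side",s,range(306,327),range(252,264),range(312,318),(195,209),(238,256))):
    th=150
    P1,P2=cols(n,i,sh,*vr,th,.07);k1,k2=line(P1),line(P2)
    ys=-.17;print(n,"shelf deg slopes",np.degrees(np.arctan([k1[0],k2[0]])),"x edges at -.17",np.polyval(k1,ys),np.polyval(k2,ys))
    for r in(bl,br):
            Q1,Q2=cols(n,i,r,*vb,th,.071);print(" board",len(Q1),(Q1.mean(0)+Q2.mean(0))/2, 'w',(Q1-Q2).mean(0)[0])
E
```

```text
t: 7.88
tool_pos: [0.4663, -0.1361, 0.0258]
tool_rot: [1.175, 1.231, -1.175]
contact_force: [-0.8, -0.1, -2.1]
opening: 0.0153
t: 8.13
tool_pos: [0.4663, -0.1358, 0.0257]
tool_rot: [1.174, 1.231, -1.174]
contact_force: [-1.1, 0.3, -0.3]
opening: 0.0155
[ 0.4663 -0.1358  0.0257] 2.7181461360421464 [-1.1213  0.3039 -0.2642] [-1.     -0.0001 -0.0001]
top shelf deg slopes [-2.253  -2.3489] x edges at -.17 0.6690538009942356 0.6515672570481276
 board 6 [ 0.4607 -0.0439] w 0.014478467187631757
 board 5 [ 0.47   -0.2253] w 0.015883247857478244
side shelf deg slopes [-6.7393 -0.1552] x edges at -.17 0.6632856402512439 0.6546924775280497
 board 12 [ 0.4627 -0.0589] w 0.015459303820539533
 board 6 [ 0.4695 -0.2287] w 0.015236333555542048
```

```bash
python3 - <<'E'
import cv2,numpy as np
a=cv2.imread("pics/top6z.png")[:,200:600];b=cv2.imread("pics/side6z.png")[:,300:700];cv2.imwrite("pics/c6.png",np.hstack([a,b]))
E
```

```text
(no output)
```

View pics/c6.png

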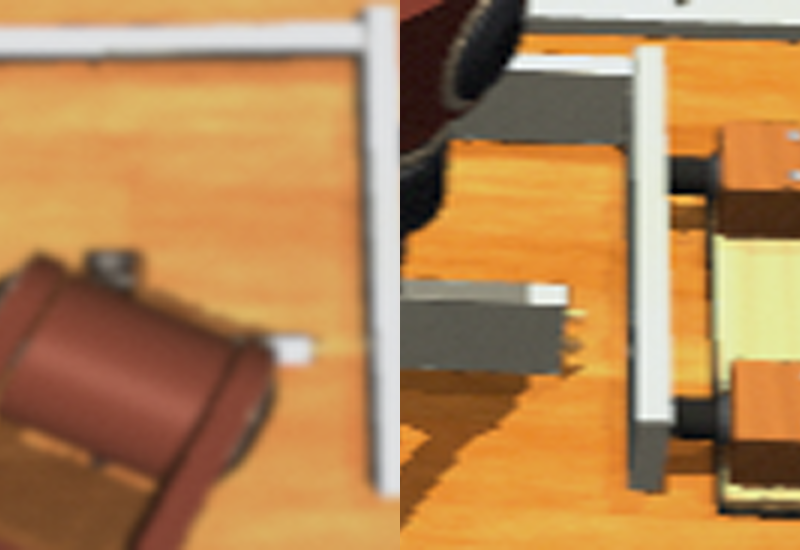

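```bash
python3 -m crank '[[[0.0010,-0.005,0,-0.1],[0.0013,-0.010,0,-0.1],[0.0015,-0.015,0,-0.1],[0.0016,-0.019,0,-0.1],[0.0016,-0.019,0,-0.1]]]'; python3 -m crank '[[[0,0,0,0],[0,0,0,0],[0,0,0,0]]]'; python3 look.py 7; python3 - <<'E'
from meas import *
t=cv2.imread("pics/top7.png");s=cv2.imread("pics/side7.png")
for n,i,br,vb in(("top",t,range(324,329),(245,272)),("side",s,range(318,323),(238,256))):
        Q1,Q2=cols(n,i,br,*vb,150,.071);print(" board",len(Q1),(Q1.mean(0)+Q2.mean(0))/2, 'w',(Q1-Q2).mean(0)[0])
a=cv2.imread("pics/top7z.png")[:,200:600];b=cv2.imread("pics/side7z.png")[:,300:700];cv2.imwrite("pics/c7.png",np.hstack([a,b]))
E
```

```text
t: 8.65
tool_pos: [0.4682, -0.1559, 0.0259]
tool_rot: [1.176, 1.229, -1.176]
contact_force: [-0.1, 0.4, -1.5]
opening: 0.0154
t: 8.9
tool_pos: [0.4679, -0.1548, 0.0257]
tool_rot: [1.176, 1.231, -1.176]
contact_force: [-0.3, 0.3, -1.8]
opening: 0.0153
[ 0.4679 -0.1548  0.0257] 2.610441364436025 [-0.3013  0.3293 -1.8074] [-1.     -0.0002 -0.0002]
 board 3 [ 0.4729 -0.2436] w 0.01168197816468706
 board 5 [ 0.4709 -0.2449] w 0.014933092163011596
```

View pics/c7.png

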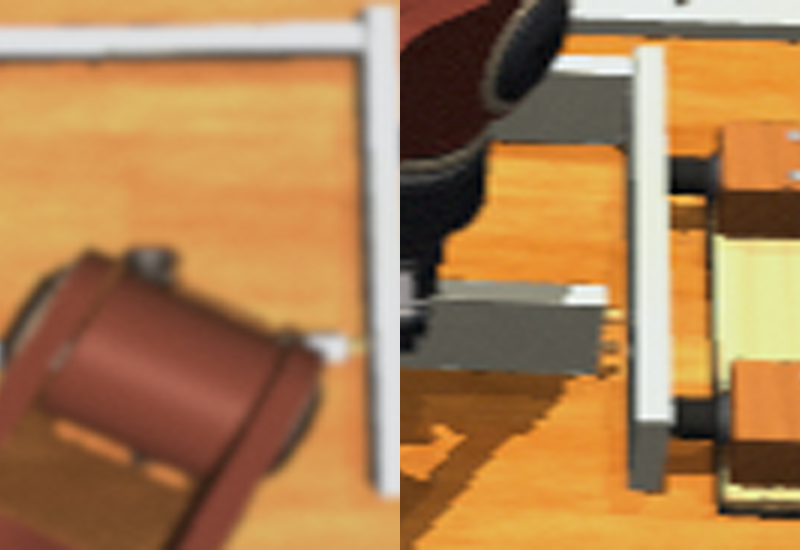

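```bash
python3 -m crank '[[[0.0001,-0.002,0,0],[0.0002,-0.004,0,0],[0.0003,-0.006,0,0],[0.0004,-0.008,0,0],[0.0004,-0.008,0,0]]]'; python3 -m crank '[[[0.0001,-0.001,0,0],[0.0001,-0.002,0,0],[0.0001,-0.003,0,0],[0.0001,-0.003,0,0],[0.0001,-0.003,0,0]]]';python3 -m crank '[[[0,-0.001,0,0],[0.0001,-0.002,0,0],[0.0001,-0.003,0,0],[0.0001,-0.003,0,0],[0.0001,-0.003,0,0]]]'; python3 look.py 8
```

```text
t: 9.42
tool_pos: [0.4685, -0.1634, 0.0259]
tool_rot: [1.176, 1.23, -1.176]
contact_force: [0.0, 0.1, -2.1]
opening: 0.0152
t: 9.83
tool_pos: [0.4685, -0.166, 0.0258]
tool_rot: [1.176, 1.23, -1.176]
contact_force: [-0.1, -0.1, -2.3]
opening: 0.0149
t: 10.25
tool_pos: [0.4686, -0.169, 0.0258]
tool_rot: [1.176, 1.23, -1.176]
contact_force: [-0.3, 0.7, -2.1]
opening: 0.0151
[ 0.4686 -0.169   0.0258] 2.600029713850559 [-0.339   0.6655 -2.0995] [-1.  0.  0.]
```

View pics/side8z.png

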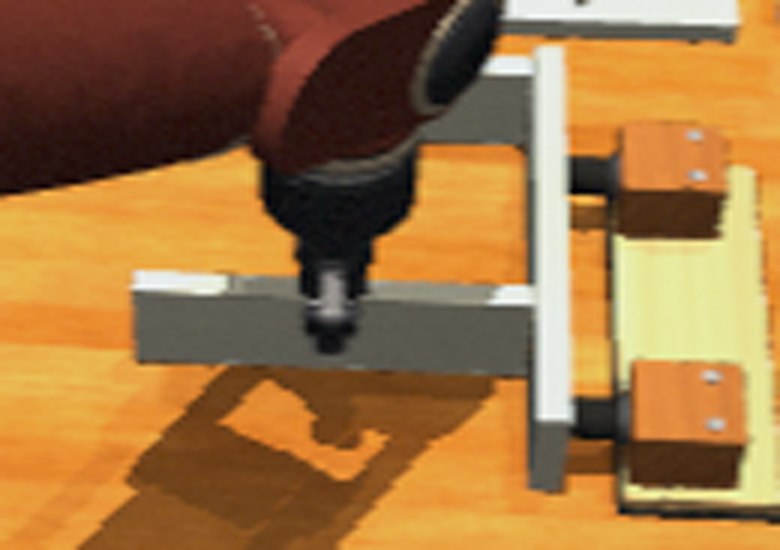

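```bash
for i in 1; do python3 -m crank '[[[0,-0.001,0,0],[0,-0.001,0,0],[0,-0.001,0,0],[0,-0.001,0,0]]]'; python3 -m crank '[[[0.0001,-0.001,0,0],[0.0001,-0.001,0,0],[0.0001,-0.001,0,0],[0.0001,-0.001,0,0]]]'; python3 -m crank '[[[0,-0.001,0,0],[0,-0.001,0,0],[0,-0.001,0,0],[0,-0.001,0,0]]]'; done
```

```text
t: 10.68
tool_pos: [0.4686, -0.1698, 0.0258]
tool_rot: [1.176, 1.23, -1.176]
contact_force: [-1.1, 0.2, -0.7]
opening: 0.0153
t: 11.02
tool_pos: [0.4686, -0.1707, 0.0257]
tool_rot: [1.176, 1.231, -1.176]
contact_force: [-0.1, 1.8, -1.1]
opening: 0.0148
t: 11.35
tool_pos: [0.4686, -0.1716, 0.0257]
tool_rot: [1.176, 1.231, -1.175]
contact_force: [-0.1, 4.1, -0.3]
opening: 0.015
```

```bash
python3 look.py 9; python3 - <<'E'
from meas import *
def rows(n,img,vs,u0,u1,thr,z,rise=True):
    out=[]
    for v in vs:
        b=img[v,u0:u1,0].astype(float);i=np.nonzero(b>thr)[0]
        if len(i)==0: continue
        if rise:
            a=i[0]
            if a==0: continue
            out.append((u0+a-(b[a]-thr)/(b[a]-b[a-1]),v))
    o=np.array(out);return onz(n,o[:,0],o[:,1],z)[:,:2],o
ys=np.array([-.0402,.9992])
for n in("top","side"):
    i=cv2.imread(f"pics/{n}9.png");
    for nm,vs,u0,u1 in((("shelf",range(196,201),262,280),("board",range(246,254),255,272)) if n=="top" else (("board",range(244,249),254,275),("shelf",range(201,207),262,275))):
        try:
            P,o=rows(n,i,vs,u0,u1,150,.07);print(n,nm,P@ys,o[:,0])
        except Exception as e:print(n,nm,e)
a=cv2.imread("pics/top9z.png")[:,:400];b=cv2.imread("pics/side9z.png")[:,300:700];cv2.imwrite("pics/c9.png",np.hstack([a,b]))
E
```

```text
[ 0.4686 -0.1716  0.0257] 2.604676619999397 [-0.0766  4.0749 -0.2617] [-1.     -0.0001 -0.0006]
top shelf [-0.0923 -0.0917 -0.0916 -0.092  -0.0937] [270.0612 269.8727 269.8519 270.     270.5946]
top board too many indices for array: array is 1-dimensional, but 2 were indexed
side board [-0.0931 -0.0925 -0.0919 -0.092  -0.1085] [262.9577 262.6444 262.3253 262.253  267.7   ]
side shelf too many indices for array: array is 1-dimensional, but 2 were indexed
```

View pics/c9.png

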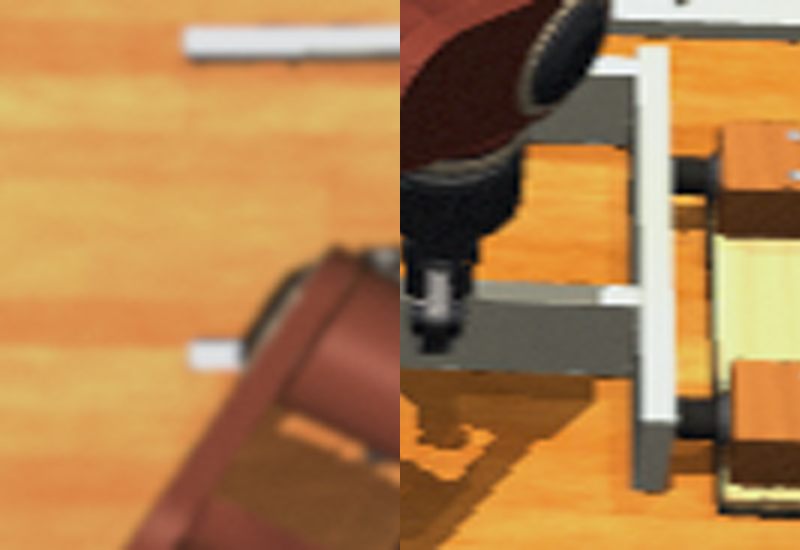

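```bash
python3 - <<'E'
from meas import *
ys=np.array([-.0402,.9992])
for k in(0,9):
  i=cv2.imread(f"pics/top{k}.png")
  for nm,vs in(("shelf",range(196,201)),("board",range(259,264))):
    for v in vs:
        b=i[v,262:279,0].astype(float);a=np.nonzero(b>150)[0]
        if len(a) and a[0]>0:
            a=a[0];u=262+a-(b[a]-150)/(b[a]-b[a-1]);print(k,nm,v,round(u,2),(onz("top",u,v,.07 if nm=="shelf" else .071)[:2]@ys).round(4))
E
```

```text
0 shelf 196 269.28 -0.0899
0 shelf 197 269.12 -0.0893
0 shelf 198 269.12 -0.0893
0 shelf 199 269.2 -0.0895
0 shelf 200 269.77 -0.0912
9 shelf 196 270.06 -0.0923
9 shelf 197 269.87 -0.0917
9 shelf 198 269.85 -0.0916
9 shelf 199 270.0 -0.092
9 shelf 200 270.59 -0.0937
9 board 259 270.96 -0.0914
9 board 260 270.75 -0.0907
9 board 261 270.73 -0.0906
9 board 262 270.91 -0.091
9 board 263 271.46 -0.0927
```

```bash
python3 -m crank '[[[0,-0.0005,0,0],[0,-0.001,0,0],[0,-0.001,0,0],[0,-0.001,0,0]]]'; python3 -m crank '[[[0.0001,-0.0005,0,0],[0.0001,-0.001,0,0],[0.0001,-0.001,0,0],[0.0001,-0.001,0,0]]]'; python3 -m crank '[[[0,-0.0005,0,0],[0,-0.001,0,0],[0,-0.001,0,0],[0,-0.001,0,0]]]'; python3 look.py 10; python3 - <<'E'
from meas import *
ys=np.array([-.0402,.9992])
for k in(10,):
  i=cv2.imread(f"pics/top{k}.png")
  for nm,vs in(("shelf",range(197,200)),("board",range(259,264))):
    for v in vs:
        b=i[v,262:279,0].astype(float);a=np.nonzero(b>150)[0]
        if len(a) and a[0]>0:
            a=a[0];u=262+a-(b[a]-150)/(b[a]-b[a-1]);print(k,nm,v,round(u,2),(onz("top",u,v,.07 if nm=="shelf" else .071)[:2]@ys).round(4))
  i=cv2.imread("pics/side10.png");print(i[243:252,308:334,0])
E
```

```text
t: 11.78
tool_pos: [0.4687, -0.1725, 0.0258]
tool_rot: [1.176, 1.231, -1.175]
contact_force: [-0.2, 6.2, -0.3]
opening: 0.0152
t: 12.12
tool_pos: [0.4687, -0.1732, 0.0257]
tool_rot: [1.177, 1.232, -1.175]
contact_force: [-0.7, 7.2, 1.0]
opening: 0.0152
t: 12.45
tool_pos: [0.4687, -0.1739, 0.0257]
tool_rot: [1.177, 1.232, -1.175]
contact_force: [0.3, 8.1, 0.5]
opening: 0.0153
[ 0.4687 -0.1739  0.0257] 2.5953666340069614 [0.2759 8.0777 0.4863] [-1.     -0.0003 -0.0023]
10 shelf 197 270.39 -0.0933
10 shelf 198 270.38 -0.0932
10 shelf 199 270.51 -0.0935
10 board 259 271.48 -0.093
10 board 260 271.27 -0.0923
10 board 261 271.26 -0.0922
10 board 262 271.35 -0.0924
10 board 263 271.89 -0.094
[[ 43  46  45  50  50  50  50  49  51  50  51  51  52  54  53  52  52  48
   47  43  50  54 127 205 225 226]
 [ 50  48  48  49  54  51  49  47  49  47  47  50  53  51  52  47  50  47
   45  45  49  57 125 203 226 226]
 [ 51  50  48  48  50  49  52  47  48  44  45  48  47  50  50  47  47  45
   46  47  50  55 129 206 226 226]
 [111 109 106  96  86  83  80  77  75  65  50  47  43  46  50  53  51  50
   47  46  51  57 129 207 225 226]
 [128 127 128 129 126 128 125 127 125 126 125 126 125 124 130 139 137 187
  220 190 189 195 194 206 228 227]
 [129 129 129 127 126 128 127 128 128 129 128 127 125 125 126 127 178 229
  229 228 227 229 225 219 228 227]
 [129 128 129 129 128 129 129 127 128 127 127 128 126 128 127 129 182 231
  230 230 229 230 226 218 228 227]
 [ 99 103 105 109 113 115 124 133 135 133 136 138 138 135 127 184 234 235
  235 234 233 235 226 218 228 228]
 [ 83  82  78  81  80  83  80  82  82  80  80  78  73  72  75  78  83  83
   94 108 110 116 154 213 229 228]]
```

View pics/side10z.png

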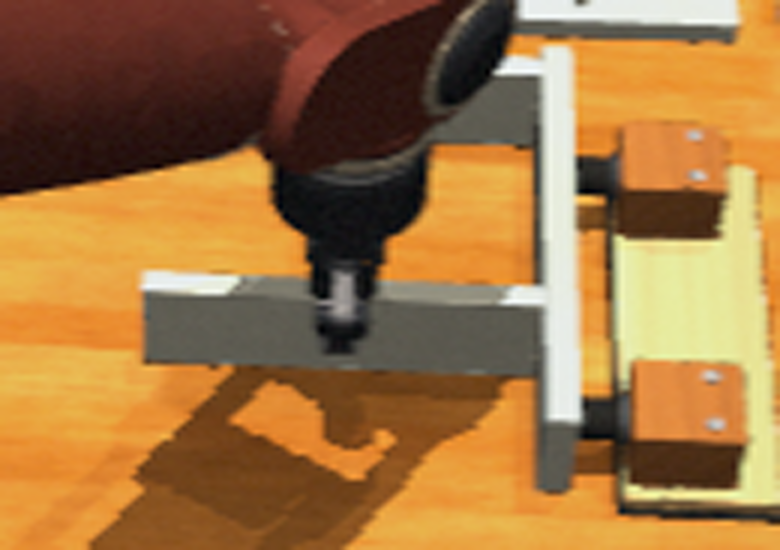

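```bash
python3 -m crank '[[[0,-0.0006,0,0],[0,-0.0012,0,0],[0,-0.0012,0,0],[0,-0.0012,0,0]]]';for i in 1 2 3 4; do python3 -m crank '[[[0,0,0,0],[0,0,0,0],[0,0,0,0]]]' | grep -E "pos|force"; done; python3 look.py 11;  python3 - <<'E'
import cv2
i=cv2.imread("pics/side11.png");print(i[247:251,322:338,0]);print(i[200:206,322:336,0])
E
```

```text
t: 12.88
tool_pos: [0.4688, -0.1747, 0.0257]
tool_rot: [1.178, 1.233, -1.174]
contact_force: [-0.4, 9.9, 1.4]
opening: 0.0153
tool_pos: [0.4687, -0.1747, 0.0257]
contact_force: [0.2, 10.3, 1.7]
tool_pos: [0.4688, -0.1747, 0.0258]
contact_force: [-0.4, 10.5, 2.0]
tool_pos: [0.4687, -0.1747, 0.0257]
contact_force: [-0.2, 9.8, 2.2]
tool_pos: [0.4687, -0.1747, 0.0257]
contact_force: [0.5, 10.4, 2.1]
[ 0.4687 -0.1747  0.0257] 2.599450067453241 [ 0.505  10.4416  2.068 ] [-1.     -0.0002 -0.0031]
[[132 137 137 186 220 188 190 193 190 207 227 226 227 226 189  51]
 [124 126 126 180 230 229 228 228 220 213 227 226 226 226 188  42]
 [125 130 130 181 231 231 229 229 222 216 228 228 228 227 191  52]
 [128 131 185 234 235 233 235 233 222 214 227 228 229 228 191  60]]
[[ 19  14  32  49  52  49  50  52 158 227 226 226 218 156]
 [ 14  20 133 205 195 179 147 128 168 225 226 227 227 190]
 [ 19  84 183 235 235 235 235 237 233 226 227 227 228 194]
 [ 18 160 235 235 235 236 236 238 236 229 228 228 229 193]
 [ 81 176 230 234 236 237 239 240 236 228 228 230 229 193]
 [ 61  85  90  91  91  86  82  85 168 228 228 228 228 192]]
```

```bash
python3 - <<'E'
from meas import *
ys=np.array([-.0402,.9992])
def e(k,vs,u0,u1,z,n="side"):
  i=cv2.imread(f"pics/{n}{k}.png")
  for v in vs:
        b=i[v,u0:u1,0].astype(float);a=np.nonzero(b>150)[0]
        if len(a) and a[0]>0:
            a=a[0];u=u0+a-(b[a]-150)/(b[a]-b[a-1]);print(n,k,v,round(u,2),(onz(n,u,v,z)[:2]@ys).round(4))
e(0,range(198,206),255,290,.07); e(11,range(243,250),255,290,.071)
e(11,range(197,200),262,279,.07,"top");e(11,range(259,263),262,279,.071,"top")
E
```

```text
side 0 199 267.24 -0.0913
side 0 200 267.18 -0.0915
side 0 201 267.05 -0.0914
side 0 202 279.57 -0.1322
side 11 244 264.0 -0.0963
side 11 245 263.76 -0.0959
side 11 246 263.37 -0.0951
side 11 247 263.38 -0.0954
side 11 248 267.8 -0.1088
top 11 197 270.84 -0.0947
top 11 198 270.85 -0.0946
top 11 199 270.96 -0.0949
top 11 259 271.89 -0.0942
top 11 260 271.72 -0.0936
top 11 261 271.73 -0.0936
top 11 262 271.87 -0.094
```

```bash
python3 - <<'E'
from meas import *
for n,k,vs,u0,u1 in(("top",0,range(210,284),325,352),("side",0,range(222,265),322,345),("top",11,range(265,284),325,352)):
    i=cv2.imread(f"pics/{n}{k}.png");L=[];Rr=[]
    for v in vs:
        b=i[v,u0:u1,0].astype(float);x=np.nonzero(b>150)[0]
        a,e=x[0],x[-1]
        if a==0 or e==len(b)-1: continue
        L.append((u0+a-(b[a]-150)/(b[a]-b[a-1]),v));Rr.append((u0+e+(b[e]-150)/(b[e]-b[e+1]),v))
    for nm,o in(("in",L),("out",Rr)):
        o=np.array(o);P=onz(n,o[:,0],o[:,1],.07);f=np.polyfit(P[:,0],P[:,1],1);print(n,k,nm,"deg",np.degrees(np.arctan(f[0])).round(2),"y at .4718",np.polyval(f,.4718).round(4),"res",np.std(P[:,1]-np.polyval(f,P[:,0])).round(4))
E
```

```text
top 0 in deg 2.16 y at .4718 -0.2696 res 0.0002
top 0 out deg 1.61 y at .4718 -0.2879 res 0.0071
side 0 in deg 1.83 y at .4718 -0.2721 res 0.0003
side 0 out deg 7.33 y at .4718 -0.2996 res 0.0127
top 11 in deg 2.39 y at .4718 -0.2743 res 0.0002
top 11 out deg 1.03 y at .4718 -0.2927 res 0.0003
```

```bash
for i in 1 2 3 4 5 6 7 8 9; do python3 -m crank '[[[0,0,0,0],[0,0,0,0],[0,0,0,0],[0,0,0,0],[0,0,0,0]]]' | grep -E "t:|force"; done; python3 look.py 12
```

```text
t: 14.4
tool_rot: [1.178, 1.233, -1.174]
contact_force: [0.1, 10.8, 1.4]
t: 14.82
tool_rot: [1.178, 1.233, -1.174]
contact_force: [-0.2, 9.4, 1.1]
t: 15.23
tool_rot: [1.178, 1.233, -1.174]
contact_force: [-0.3, 8.9, 2.0]
t: 15.65
tool_rot: [1.178, 1.233, -1.174]
contact_force: [-0.0, 10.4, 1.0]
t: 16.07
tool_rot: [1.178, 1.233, -1.174]
contact_force: [-1.1, 10.0, 1.9]
t: 16.48
tool_rot: [1.178, 1.233, -1.174]
contact_force: [0.8, 10.1, 2.0]
t: 16.9
tool_rot: [1.178, 1.233, -1.174]
contact_force: [-0.0, 10.4, 2.1]
t: 17.32
tool_rot: [1.178, 1.233, -1.174]
contact_force: [0.2, 10.5, 1.8]
t: 17.73
tool_rot: [1.178, 1.233, -1.175]
contact_force: [-1.0, 10.2, 2.3]
[ 0.4687 -0.1747  0.0258] 2.5962849912196333 [-1.0405 10.1955  2.3083] [-1.     -0.0002 -0.0031]
```

View pics/top12.png

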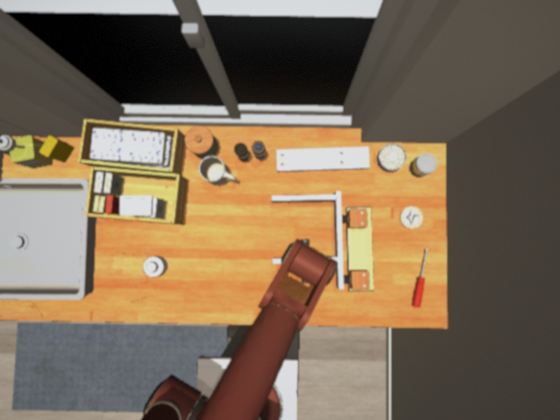

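```bash
python3 -c "
from station import *
print(finish_job())"
```

```text
the job is handed in; nothing more can be done
None
```

I seated the shelf board, pressed it at about 10 N, and handed the job in at about 18 s with the arm still gripping and pushing. I gripped the board across its 16 mm, lifted it and turned it about 139° so the pegs faced the panel. I then slid both pegs in with the board held about 1 mm above the worktop.

**Push:** Over the last 4.5 s or so the push along the board read 8.9 to 10.8 N, averaging close to 10. The rack went back about 5 mm of its 10 mm, and the rise of about 2 N per mm matches the buffers.

**Fit:** The side view shows no visible gap at the joint. The board's free end reads roughly 0.3 to 1 mm farther out than the fastened shelf's, depending on which panel angle I use. I take that as measurement error, since the panel angle I measured ranges from 1.8° to 2.5°, but a gap of a few tenths of a millimetre is possible.

**Tilt and upward force:** Under load the gripper tipped about 0.2°, and about 2 N acts upward on the tool.

**Surroundings:** In the last top view everything else on the worktop looks to be where it was at the start; I checked this by eye.

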